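# Slide the wax pan to the warming plate

## Robot

A 6-joint arm with a two-finger parallel gripper is mounted at the origin on the work surface. World frame = base frame: x ahead of the robot, y to its left, z up, the work surface at z = 0. Lengths are in m, angles in degrees, forces in N, time in s.
With the tool pointing down it reaches from about 0.25 to 0.725 m from the base axis. Payload 9.7 kg.
Tool frame: the origin (TCP) lies midway between the tips of the shut fingers; the grasp point (between the pads) lies bot.grasp_offset behind it (bot.grasp_offset is the distance from the TCP to the grasp point, in m); x points along the fingers, y is the direction in which the jaws open and shut, and the axes are right-handed (so a half turn about x gives the same grasp; the last joint's range is limited). The gripper opens to 85 mm and grips with 20 to 120 N. Pads are 22 mm wide; open, the fingers measure 114 mm over their backs; the gripper's body (76 mm by 85 mm) begins 54 mm behind the grasp point. The pads swing forward as they close: fully open they stand 13 mm farther back than shut.
Start: joints at [-64.572, 4.979, 10.078, 95.1, 0, 90], TCP at [0.236, -0.497, 0.231] pointing down, gripper open.
Joint ranges: [-179.16, 179.16], [-48.56, 103.87], [-65.8, 70.77], [-126.05, 130.52], [-82.76, 87.17], [-180, 180]. Speed limits (degrees/s): [127.2, 127.2, 147.25, 180, 180, 180].

## Interface

Orientations are given as [roll, pitch, yaw] about the fixed x, y, z axes, in that order (R = Rz(yaw) Ry(pitch) Rx(roll)).
In Python, from workcell import status, camera, bot gives the robot as it stands.
- The arm moves only by the shell command python3 -m jog 'ROWS' [OPENING] [FORCE]. ROWS is text: rows parted by semicolons, each of 4 numbers parted by spaces: the shift along the tool's x, y, z in mm, then the turn about the tool's x in degrees. A call has exactly 8 rows; each row is the pose to reach, as a shift and turn from the pose commanded when the call began, along the tool's axes at that moment; what a row does not reach only later rows make up. A row lasts 1/8 s, in which the tool goes at most 62.5 mm and 10.7 degrees, less where a joint would pass 70% of its speed; a pose out of reach is approached as far as the arm can. A call with a gripper value outside its range is refused whole. OPENING is the opening, from 0 (shut) to 1 (fully open), set as the call begins (- or left out, the last holds). The fingers move at their own pace and stop on an object; FORCE is the grip in N (left out, the last holds). Time passes only in rows, so rows that repeat a pose let the fingers close, or fill a call up. It gives the time, the measured TCP pose, the force and the opening at its end, in the units of the state.
- status.get_obs(): the state, without advancing time (a new reading comes with each control period).
- camera(name): name is "scene" or "side" or "wrist"; returns a dict with "color" (400x640x3 uint8, red, green, blue), "vfov" (degrees; the focal length in pixels is half the picture's height over the tangent of half this angle, whatever the lens; pixels are square), "cx", "cy" (the principal point, pixels), "rvec" (rotation vector, rad) and "tvec" (3), from world to camera coordinates, as OpenCV has them. Camera axes: x right, y down, z forward; pixel columns grow to the right and rows downward; lengths in m; the calibration is good to about 2 mm. A picture is of the moment at which its call begins. There is no depth.
- bot.job_done(): hands the job in, once; it reports no verdict.
The state is a dict: "time": time; "q": joint angles; "qd": joint speeds; "joint_efforts": joint torques, N m; "ee_pos": TCP position; "tcp_rot": TCP orientation; "wrist_force": force on the tool from outside, world axes, zero at the start; "torque": the same for the moment, N m; "opening": finger opening in m.
Only numpy, scipy, OpenCV 4.12 (cv2) and the standard library are available. Lean on these libraries where they do the work, as an engineer would, in place of code of your own. Each camera call takes 0.05 s, during which the arm holds its last target. There are 200 camera calls.

## Task

Take the lid off the wax pan and rest it level on the narrow brass lid stand. Then slide the pan, keeping it flat on the ledge all the way, under the low mahogany bridge to the round warming plate and on outwards until the sprung buffer at that end gives a little, so that the pan stays bearing lightly on the buffer when you let go. Do not ram the pan into anything, and leave the brush tray, shoe trees and wax tin where they are.

Things in the scene. Friction and masses are not known exactly. Their poses are not given: they have to be found in the camera images.
- pan_center (a point): Open round aluminium pan, 100 mm across the rim, 90 mm across the flat base, 44 mm high, 0.4 to 0.8 kg, standing on the square park plate with its lid on. The point is on its axis, 22 mm above its underside. Two opposite ear handles stick out along its own +y and -y to 100 mm from the axis.
- pan_ear (a point): Middle of the grip of the pan's +y ear, 76 mm from the pan's axis, 33 mm above its underside; the -y ear is its mirror image. Each ear is a straight level black bar 16 mm wide (along the pan's x), 14 mm tall (26 to 40 mm above the ledge), from the wall to 100 mm from the axis. Grasp it from above, closing along the pan's x.
- lid_knob (a point): Flat aluminium lid, 106 mm across, 6 mm thick, 0.15 kg, lying loose on the pan's rim, with an upright black cylindrical knob 26 mm in diameter and 26 mm tall. The point is the knob's centre, 27 mm above the lid's underside; the knob's top is 40 mm above the underside.
- lid_stand: Fixed narrow brass stand, 50 mm high, with a flat round top 40 mm in diameter. Origin on its axis at the ledge surface.
- slideway: Fixed slide way. Origin on the ledge under the middle of its low mahogany bridge; y is the line along which the pan slides, x across. The bridge is 40 mm wide (y), 200 mm long (x), its top 68 mm high; the opening is 54 mm high and 160 mm wide: the bare pan passes, the lid's knob does not. Sliding takes 2 to 7 N of friction. At both ends stands a sprung buffer.
- left_end (a point): Nearest possible place of the buffer face at the slide way's +y end, 262 mm from its origin, 33 mm up (ear height). The buffer, a plunger 16 mm across on the centre line, is clamped 0 to 20 mm further out, different each time and not measured: feel for it with the ear's end. It yields 12 mm against a soft spring, 0.35 N per mm; the pan's friction then holds it lightly pressed.
- right_end (a point): The same for the buffer at the slide way's -y end, 262 mm from its origin: again clamped 0 to 20 mm further out, at its own unknown place.
- warm_plate: Round dark steel warming plate, 140 mm across, flush in the ledge (no edge to catch), on the slide way's centre line 150 mm from the bridge's middle, on the left or the right. Origin at its centre. The pan ends here, 12 to 44 mm outward of its centre, on the buffer.
- park_plate: Square dark steel plate, 130 mm, flush in the ledge 150 mm from the bridge's middle at the other end; the pan starts here. Origin at its centre.
- brush_tray: Bystander: black bakelite tray 90 x 180 x 22 mm with a shoe brush in it (45 mm high overall), behind the bridge. Origin under its centre.
- shoe_tree: Bystander: chrome shoe tree lying along y, 240 mm long, 48 mm high, at the far right. Origin on the ledge near its middle.
- shoe_tree_b: Bystander: chrome shoe tree like the other, at the far left. Origin on the ledge near its middle.
- wax_tin: Bystander: round closed tin, 84 mm across, 28 mm high, at the near left. Origin under its centre.
There are look-alikes about, which are no part of the job. Leave any blue look-alike of the lid_stand alone. Leave any purple look-alike of the part that bears pan_center alone.

How it is judged (in metres and radians):
On the way, in this order (a step that is already met when the one before it is completed fails the run):
1. the lid rests level on the lid stand, let go (horizontal distance between lid_knob and lid_stand below 0.018 m and height (world z) of lid_knob between 0.073 and 0.081 m and angle between lid_knob's own z axis and vertical below 0.1 rad and contact force between the fingers and lid below 0.1 N and contact force between lid and lid_stand above 0.3 N), for 0.2 s.
2. the pan is passing under the bridge (y of pan_center in the frame of slideway between -0.04 and 0.04 m and x of pan_center in the frame of slideway between -0.06 and 0.06 m), for 0.05 s.
At the end, for the whole second after the job is handed in: The lid lies level (within 0.1 rad) on the lid stand, its knob within 18 mm of the stand's axis; the pan stands flat on the ledge within 55 mm of the warming plate's centre, at rest, and still bears on the sprung buffer with more than 0.3 N after it has been let go (horizontal distance between lid_knob and lid_stand below 0.018 m and height (world z) of lid_knob between 0.073 and 0.081 m and angle between lid_knob's own z axis and vertical below 0.1 rad and horizontal distance between pan_center and warm_plate below 0.055 m and contact force between pan and slideway above 0.3 N and angle between pan_center's own z axis and vertical below 0.05 rad and height (world z) of pan_center below 0.026 m and linear speed of each of pan, lid below 0.01 m/s); the robot touches nothing.
It fails at once if the pan is lifted (more than 8 mm) or tipped (more than 0.2 rad) (height (world z) of pan_center above 0.03 m or angle between pan_center's own z axis and vertical above 0.2 rad).
It fails at once if the pan is rammed into the bridge or a buffer with more than 30 N (contact force between pan and slideway above 30 N).
It fails at once if a bystander is moved more than 20 mm (distance of any of brush_tray, shoe_tree, shoe_tree_b, wax_tin from where it was at the start of the episode above 0.02 m).
It also fails if it takes over 72 s, if anything falls off the work surface, if the arm or the gripper's body presses on something with over 40 N, if the wrist force passes 120 N, or if a joint passes its speed limit or range.

## Working session

There is one attempt and no reset: what is moved stays moved. The work goes in short steps, Python scripts to look and compute and a shell command to move; the robot and the scene stay as the last step left them, time stands still between calls to the robot, and variables do not carry over. Pictures are saved under pics/ and viewed, about 8 in all and at most 12, crops included, and the job is handed in when it is done.

```bash
ls; mkdir -p pics; cat > h.py <<'E'
import numpy as np,cv2
from workcell import status,camera,bot
def snap(n,f):
    c=camera(n); cv2.imwrite('pics/'+f,c['color'][:,:,::-1]); 
    np.savez('pics/'+f[:-4],**{k:c[k] for k in('vfov','cx','cy','rvec','tvec')},color=c['color']); return c
def ray(c,u,v,z):
    f=200/np.tan(np.radians(float(c['vfov']))/2)
    R=cv2.Rodrigues(np.array(c['rvec'],float))[0]; t=np.array(c['tvec'],float).ravel()
    o=-R.T@t; d=R.T@np.array([(u-c['cx'])/f,(v-c['cy'])/f,1]); return o+d*(z-o[2])/d[2]
def proj(c,p):
    f=200/np.tan(np.radians(float(c['vfov']))/2)
    R=cv2.Rodrigues(np.array(c['rvec'],float))[0]; t=np.array(c['tvec'],float).ravel()
    q=R@np.array(p)+t; return q[:2]/q[2]*f+[c['cx'],c['cy']]
E
python3 - <<'E'
from h import *
print(status.get_obs(),bot.grasp_offset)
for n in('scene','side'):
    c=snap(n,n+'1.png'); print(n,c['vfov'],c['cx'],c['cy'],ray(c,320,200,0))
E
```

```text
pics
{'time': 0.0, 'q': array([-6.45746441e+01,  5.01219487e+00,  1.00342105e+01,  9.50995924e+01,
       -3.73794078e-04,  9.00012251e+01]), 'qd': array([-0.01615607, -0.03595977,  0.06321158,  0.08652397, -0.05443772,
       -0.01011226]), 'joint_efforts': array([ 2.68408839e-04, -5.20385349e+01,  4.64804327e+01,  1.62351859e-02,
       -1.19251783e-05,  4.39560324e-06]), 'ee_pos': array([ 0.23603383, -0.49652321,  0.23057038]), 'tcp_rot': array([-89.7227045 ,  89.92242236, 115.70142663]), 'wrist_force': array([-0.72171061, -0.55974312,  0.1752769 ]), 'torque': array([ 0.00755714, -0.06926446, -0.01343297]), 'opening': 0.08562188962148004} 0.0187
scene 57.624615146246086 319.7429170668296 196.692299682681 [0.5213083  0.02649685 0.        ]
side 49.17997813687126 322.5203014277894 199.22205681656217 [ 0.60767333 -0.12351738  0.        ]
```

View pics/scene1.png

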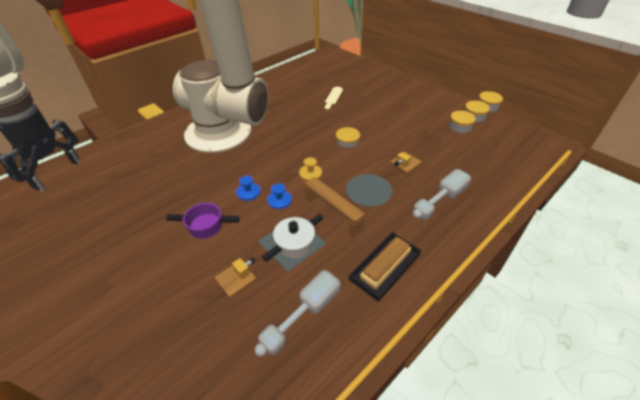

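View pics/side1.png

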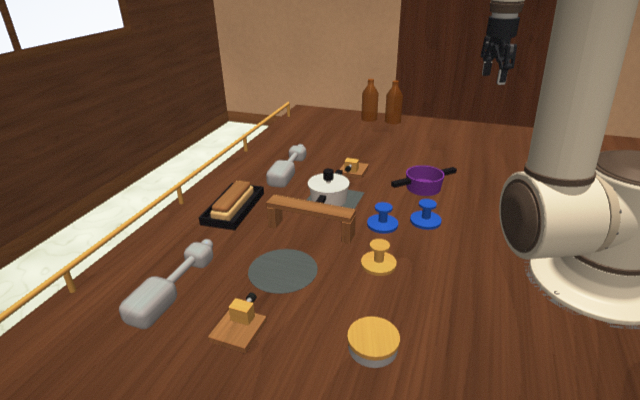

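The scene view shows the lidded pan at (294,235) with its knob at (293,228). The warm plate is at (369,190), the bridge at (334,200) and the brass stand at (311,165). The purple pan and the blue stands are decoys. In the side view the knob is at (328,175), the stand top at (380,246) and the warm plate at (283,270).

```bash
python3 - <<'E'
from h import *
P={n:np.load(f'pics/{n}1.npz') for n in('scene','side')}
def s(n,u,v,z,l): print(l,n,ray(P[n],u,v,z).round(4))
s('scene',369,190,0,'warm');s('side',283,270,0,'warm')
s('scene',292,242,0,'park')
s('scene',293,228,.071,'knob');s('side',328,175,.071,'knob')
s('scene',311,161,.05,'stand');s('side',380,245,.05,'stand')
s('scene',311,173,.004,'standbase');s('side',379,264,.004,'standbase')
for u,v in((308,181),(361,214)): s('scene',u,v,.068,'bridge')
for u,v in((268,202),(354,213)): s('side',u,v,.068,'bridge')
s('scene',317,220,.033,'ear+');s('scene',268,255,.033,'ear-')
s('scene',252,260,.033,'plunger-');s('side',249,299,.033,'plunger+')
a=cv2.resize(P['scene']['color'][140:300,200:440],None,fx=3.3,fy=3.3,interpolation=cv2.INTER_CUBIC)
cv2.imwrite('pics/c1.png',a[:,:,::-1])
a=cv2.resize(P['side']['color'][140:350,200:440],None,fx=2.8,fy=2.8,interpolation=cv2.INTER_CUBIC)
cv2.imwrite('pics/c2.png',a[:,:,::-1])
E
```

```text
warm scene [0.5942 0.1624 0.    ]
warm side [0.5847 0.1662 0.    ]
park scene [ 0.5833 -0.1346  0.    ]
knob scene [ 0.597  -0.1363  0.071 ]
knob side [ 0.5883 -0.1317  0.071 ]
stand scene [0.4147 0.0897 0.05  ]
stand side [0.4054 0.0898 0.05  ]
standbase scene [0.4165 0.086  0.004 ]
standbase side [0.4046 0.0915 0.004 ]
bridge scene [0.4914 0.0091 0.068 ]
bridge scene [0.6819 0.0229 0.068 ]
bridge side [0.6759 0.0321 0.068 ]
bridge side [0.4795 0.0175 0.068 ]
ear+ scene [ 0.5944 -0.0528  0.033 ]
ear- scene [ 0.5941 -0.2185  0.033 ]
plunger- scene [ 0.5788 -0.2559  0.033 ]
plunger+ side [0.5911 0.2945 0.033 ]
```

View pics/c1.png

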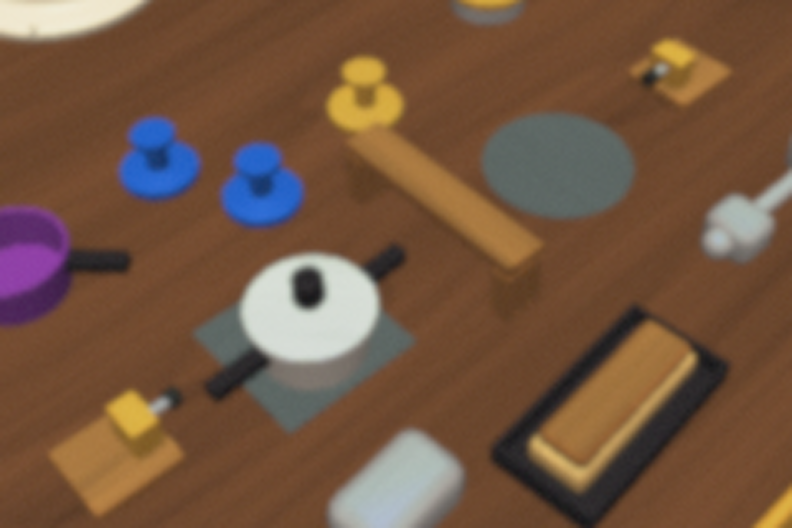

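View pics/c2.png

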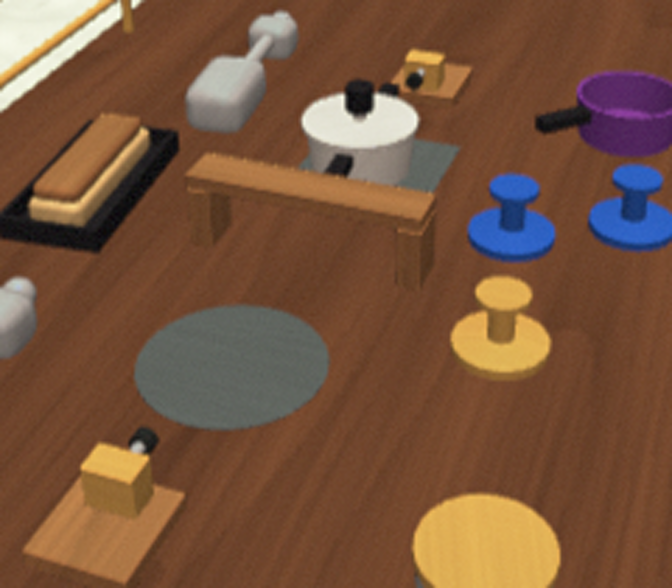

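```bash
cat >> h.py <<'E'
def rows(x,y,z,a=None):
    "shift and turn from measured pose to world TCP and tool yaw a (deg)"
    from scipy.spatial.transform import Rotation as Ro
    o=status.get_obs(); R=Ro.from_euler('xyz',o['tcp_rot'],degrees=True).as_matrix()
    d=R.T@(np.array([x,y,z])-o['ee_pos'])*1000
    cur=np.degrees(np.arctan2(R[1,2],R[0,2])); th=0 if a is None else (cur-a+180)%360-180
    print('t',round(o['time'],2),'pos',o['ee_pos'].round(4),'yaw',cur.round(2),'F',o['wrist_force'].round(2),'op',round(o['opening'],4),'-> shift',d.round(1),'turn',round(th,2))
E
python3 -m jog '0 -22 -59 -8; 0 -44 -119 -16; 0 -66 -178 -24; 0 -88 -237 -32; 0 -110 -297 -40; 0 -132 -356 -48; 0 -154 -416 -57; 0 -175 -475 -64.6' 1 40
python3 - <<'E'
from h import *
c=snap('wrist','w1.png'); rows(.59,-.135,.231,-90)
print(c['rvec'],c['tvec'],c['vfov'])
for p in((.59,-.135,.071),(.59,-.135,0)):print(proj(c,p))
E
```

```text
time: 1.1
ee_pos: [0.5867, -0.1373, 0.231]
tcp_rot: [-84.3, 90.0, -174.0]
wrist_force: [0.5, -0.4, -0.3]
opening: 0.0852
t 1.15 pos [ 0.5905 -0.1324  0.2294] yaw -89.12 F [-2.22  3.93 -2.64] op 0.0852 -> shift [-1.6 -0.6  2.6] turn 0.88
[-2.86484313e+00 -7.14427926e-03 -1.66873161e-03] [-0.58613809 -0.1693709   0.34065936] 64.82386548828819
[318.9387311  179.61248315]
[318.32458798 166.64402867]
```

View pics/w1.png

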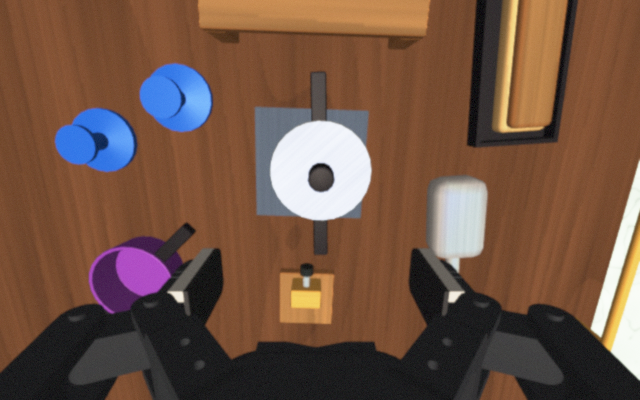

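The wrist view shows the lid centred at about (321,171), the ear tips at (318,72) and (321,254), and the park plate at (311,162). The plunger tip is at (307,269) and the bridge's near top edge runs from (200,30) to (429,37).

```bash
python3 - <<'E'
from h import *
c=np.load('pics/w1.npz')
for l,u,v,z in(('lid',321,171,.05),('knob',320.5,173,.084),('knobc',321,177,.071),('ear+',318,74,.033),('ear-',321,252,.033),('plateTL',257,108,0),('plateTR',368,110,0),('plateBL',257,216,0),('plateBR',361,218,0),('plate',311,162,0),('plunger-',307,270,.033),('brL',200,30,.068),('brR',429,37,.068),('lidL',271,171,.05),('lidR',371,171,.05)):
    print(l,ray(c,u,v,z).round(4))
rows(.594,-.134,.13,-90)
E
```

```text
lid [ 0.5923 -0.1305  0.05  ]
knob [ 0.5913 -0.1257  0.084 ]
knobc [ 0.592  -0.1324  0.071 ]
ear+ [ 0.5886 -0.034   0.033 ]
ear- [ 0.5936 -0.2313  0.033 ]
plateTL [ 0.5194 -0.0675  0.    ]
plateTR [ 0.6464 -0.0691  0.    ]
plateBL [ 0.5134 -0.1981  0.    ]
plateBR [ 0.6442 -0.2001  0.    ]
plate [ 0.5812 -0.1294  0.    ]
plunger- [ 0.577  -0.2551  0.033 ]
brL [ 0.4845 -0.0018  0.068 ]
brR [ 0.6862 -0.0063  0.068 ]
lidL [ 0.5401 -0.1308  0.05  ]
lidR [ 0.6446 -0.1302  0.05  ]
t 1.15 pos [ 0.5905 -0.1324  0.2294] yaw -89.12 F [-2.22  3.93 -2.64] op 0.0852 -> shift [99.4  3.4  1.9] turn 0.88
```

```bash

python3 -m jog '40 1 0 0.9; 80 2 0 0.9; 110 2 -1 0.9; 130 2 -1 0.9; 130 2 -1 0.9; 130 2 -1 0.9; 130 2 -1 0.9; 130 2 -1 0.9'
python3 - <<'E'
from h import *
rows(.592,-.131,.055,-90)
c=snap('wrist','w2.png')
for n,p in (('knobtop',(.592,-.131,.084)),('stand',(.41,.09,.05))): print(n,proj(c,p))
E
```

```text
time: 2.15
ee_pos: [0.588, -0.1382, 0.1021]
tcp_rot: [77.6, 89.9, -13.3]
wrist_force: [-0.3, -1.1, 0.3]
opening: 0.0849
t 2.15 pos [ 0.588  -0.1382  0.1021] yaw -90.87 F [-0.26 -1.06  0.31] op 0.0849 -> shift [47.1  3.9 -7.3] turn -0.87
knobtop [322.78999812 227.66253211]
stand [ -78.28535372 -241.83527576]
```

View pics/w2.png

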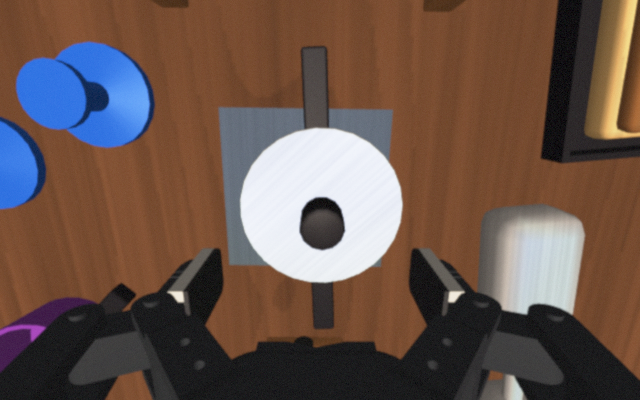

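The knob's top is at (322,227), within a pixel of the predicted (322.8,227.7). I'll descend and close.

```bash

python3 -m jog '0 3.5 -7 -0.9; 25 3.5 -7 -0.9; 40 3.5 -7 -0.9; 47 3.5 -7 -0.9; 47 3.5 -7 -0.9; 47 3.5 -7 -0.9; 47 3.5 -7 -0.9; 47 3.5 -7 -0.9'
python3 -m jog '0 0 0 0; 0 0 0 0; 0 0 0 0; 0 0 0 0; 0 0 0 0; 0 0 0 0; 0 0 0 0; 0 0 0 0' 0 40
python3 - <<'E'
from h import *
rows(.41,.09,.13,-90)
E
```

```text
time: 3.2
ee_pos: [0.5914, -0.1312, 0.0547]
tcp_rot: [76.0, 90.0, -14.0]
wrist_force: [-0.1, -0.3, 0.0]
opening: 0.085
time: 4.2
ee_pos: [0.5912, -0.1312, 0.0544]
tcp_rot: [65.2, 90.0, -24.7]
wrist_force: [-1.4, -0.3, 2.0]
opening: 0.025
t 4.2 pos [ 0.5912 -0.1312  0.0544] yaw -89.97 F [-1.35 -0.32  2.03] op 0.025 -> shift [ -75.6 -181.1 -221.3] turn 0.03
```

```bash

python3 -m jog '-8 0 0 0; -30 0 0 0; -55 -5 0 0; -80 -35 -20 0; -80 -80 -50 0; -80 -125 -80 0; -80 -165 -105 0; -80 -181 -115 0'
python3 - <<'E'
from h import *
rows(.41,.09,.13,-90)
c=snap('wrist','w3.png')
print(proj(c,(.41,.09,.05)),proj(c,(.41,.09,0)))
E
```

```text
time: 5.2
ee_pos: [0.4084, -0.0153, 0.1348]
tcp_rot: [103.6, 90.0, 13.7]
wrist_force: [0.8, -0.2, -1.3]
opening: 0.0248
t 5.2 pos [ 0.4084 -0.0153  0.1348] yaw -89.92 F [ 0.84 -0.21 -1.34] op 0.0248 -> shift [   4.8    1.7 -105.3] turn 0.08
[318.05714772  53.34037942] [317.53528967  63.4937181 ]
```

View pics/w3.png

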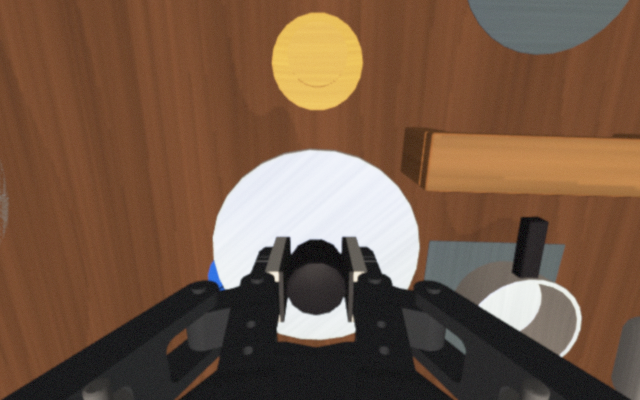

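The stand's base disc spans columns 273–362 and rows 12–110. The lower rim of its top shows at (318,87). The lid hangs level in the grip, and the bare pan is at the lower right.

```bash
python3 - <<'E'
from h import *
c=np.load('pics/w3.npz')
for z in(0,.005,.01):
    print(z,[ray(c,u,v,z)[:2].round(4) for u,v in((273,61),(362,61),(318,12),(318,110))])
print('rim',ray(c,318,87,.05),proj(c,(.41,.071,.05)))
im=c['color'][0:115,260:375]; cv2.imwrite('pics/c3.png',cv2.createCLAHE(6,(4,4)).apply(cv2.resize(im[:,:,0],None,fx=5,fy=5,interpolation=cv2.INTER_CUBIC)))
E
```

```text
0 [array([0.3736, 0.0918]), array([0.4463, 0.0919]), array([0.4103, 0.1276]), array([0.4105, 0.0533])]
0.005 [array([0.3742, 0.0912]), array([0.4456, 0.0913]), array([0.4102, 0.1263]), array([0.4105, 0.0533])]
0.01 [array([0.3749, 0.0905]), array([0.445 , 0.0906]), array([0.4102, 0.125 ]), array([0.4104, 0.0534])]
rim [0.41002903 0.06880144 0.05      ] [317.96766038  83.59325762]
```

View pics/c3.png

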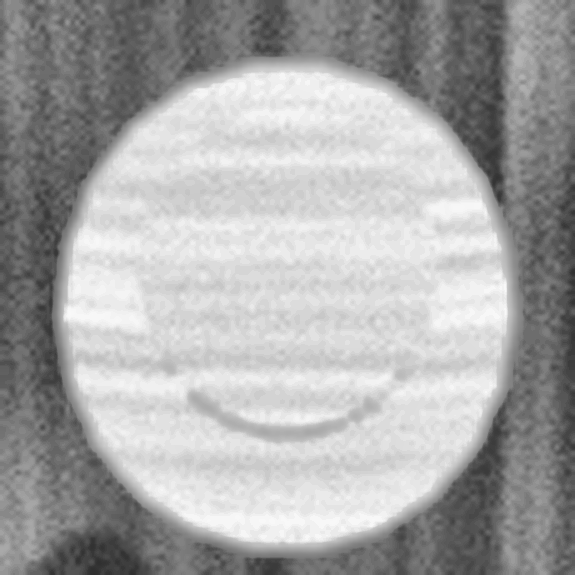

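```bash

python3 -m jog '0 1 -30 0; 0 1.6 -65 0; 10 1.6 -92 0; 25 1.6 -104.3 0; 42 1.6 -104.3 0; 54 1.6 -104.3 0; 60 1.6 -104.3 0; 60 1.6 -104.3 0'
python3 - <<'E'
from h import *
rows(.41,.089,.0605,-90)
E
```

```text
time: 6.25
ee_pos: [0.4116, 0.0875, 0.074]
tcp_rot: [-72.0, 90.0, -162.0]
wrist_force: [0.1, 0.9, -0.4]
opening: 0.0248
t 6.25 pos [0.4116 0.0875 0.074 ] yaw -90.03 F [ 0.07  0.9  -0.37] op 0.0248 -> shift [13.5 -1.6 -1.5] turn -0.03
```

```bash

python3 -m jog '3 -1 -1 0; 6 -1 -1 0; 8 -1 -1 0; 10 -1 -1 0; 11.5 -1 -1 0; 12.5 -1 -1 0; 13.5 -1 -1 0; 14 -1 -1 0'
python3 - <<'E'
from h import *
rows(.41,.089,.0605,-90)
E
```

```text
time: 7.25
ee_pos: [0.4107, 0.089, 0.0603]
tcp_rot: [-123.6, 90.0, 146.4]
wrist_force: [-0.5, -0.2, -0.7]
opening: 0.0246
t 7.25 pos [0.4107 0.089  0.0603] yaw -89.97 F [-0.48 -0.23 -0.69] op 0.0246 -> shift [-0.2 -0.7  0. ] turn 0.03
```

```bash

python3 -m jog '0.5 0 0 0; 0.5 0 0 0; 0.5 0 0 0; 0.5 0 0 0; 0.5 0 0 0; 0.5 0 0 0; 0.5 0 0 0; 0.5 0 0 0' 0.8
python3 -m jog '-10 0 0 0; -30 0 0 0; -60 0 0 0; -90 0 0 0; -110 0 20 0; -110 0 50 0; -110 0 70 0; -110 0 80 0' 1
python3 - <<'E'
from h import *
rows(.594,-.207,.1,-91.4+2.8)
c=snap('wrist','w4.png')
s=snap('side','s4.png')
print('knob top',proj(c,(.4105,.089,.09)),proj(c,(.4105,.089,.056)), proj(s,(.4105,.089,.056)))
w=c['color']; b=s['color'][130:330,220:440]
b=cv2.resize(b,None,fx=2,fy=2)
cv2.imwrite('pics/m4.png',np.hstack([w[:,100:460],b[:400]])[:,:,::-1])
E
```

```text
time: 8.25
ee_pos: [0.4107, 0.089, 0.0598]
tcp_rot: [-111.8, 90.0, 158.2]
wrist_force: [0.3, -0.5, -0.0]
opening: 0.069
time: 9.25
ee_pos: [0.4108, 0.0083, 0.1704]
tcp_rot: [88.3, 90.0, -1.7]
wrist_force: [-0.5, -0.7, 0.7]
opening: 0.0856
t 9.25 pos [0.4108 0.0083 0.1704] yaw -90.03 F [-0.51 -0.65  0.68] op 0.0856 -> shift [ 70.6 183.3 215.1] turn -1.43
knob top [314.91716678  91.90199797] [314.95562078  94.01654604] [377.74811809 241.83997227]
```

View pics/m4.png

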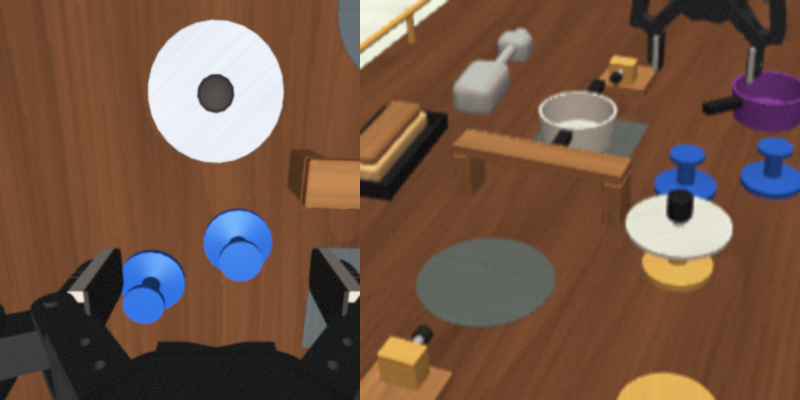

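The lid lies level on the stand with its knob at (315,93), against a predicted (315,92). Next is the pan's −y ear.

```bash

python3 -m jog '0 30 35 -1.4; 0 70 82 -1.4; 0 110 130 -1.4; 0 150 176 -1.4; 0 175 205 -1.4; 30 183 215 -1.4; 60 183 215 -1.4; 70 183 215 -1.4'
python3 - <<'E'
from h import *
rows(.594,-.208,.0145,-88.5)
c=snap('wrist','w5.png')
print(proj(c,(.594,-.208,.04)),proj(c,(.5945,-.232,.04)),proj(c,(.592,-.132,.044)))
E
```

```text
time: 10.35
ee_pos: [0.5933, -0.2049, 0.0975]
tcp_rot: [-113.4, 89.8, 158.0]
wrist_force: [0.5, 1.0, -0.0]
opening: 0.0856
t 10.35 pos [ 0.5933 -0.2049  0.0975] yaw -88.55 F [ 0.49  0.96 -0.03] op 0.0856 -> shift [83.   0.9  3.3] turn -0.05
[316.82216795 220.89258725] [316.64107673 253.30228563] [316.80161664 103.66039326]
```

View pics/w5.png

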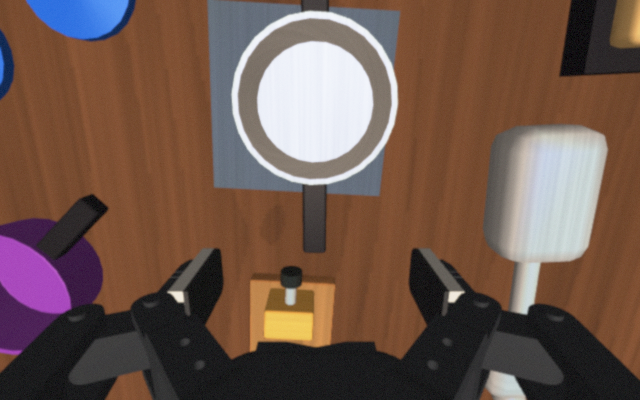

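The ear tip is at (314,252) and the pan rim is centred at (315,98). Both are within about 3 mm of prediction, and the jaws straddle the ear.

```bash

python3 -m jog '15 -1 2.5 0; 35 -1 2.5 0; 55 -1 2.5 0; 70 -1 2.5 0; 79 -1 2.5 0; 83 -1 2.5 0; 83 -1 2.5 0; 83 -1 2.5 0'
python3 -m jog '0 0 0 0; 0 0 0 0; 0 0 0 0; 0 0 0 0; 0 0 0 0; 0 0 0 0; 0 0 0 0; 0 0 0 0' 0 30
python3 - <<'E'
from h import *
rows(.583,-.05,.0145,-91.3)
E
```

```text
time: 11.4
ee_pos: [0.5933, -0.2085, 0.0174]
tcp_rot: [68.4, 89.9, -20.2]
wrist_force: [0.2, -0.5, 0.9]
opening: 0.0855
time: 12.4
ee_pos: [0.5929, -0.2084, 0.0169]
tcp_rot: [-15.3, 90.0, -103.9]
wrist_force: [-2.7, 0.1, 2.8]
opening: 0.0154
t 12.4 pos [ 0.5929 -0.2084  0.0169] yaw -88.58 F [-2.67  0.09  2.83] op 0.0154 -> shift [   2.4   -5.9 -158.6] turn 2.72
```

```bash

python3 -m jog '0 0 -5 0.5; 0 -0.5 -16 1; 0 -1 -28 1.5; 0 -1.5 -40 2; 0 -2 -53 2.7; 0 -2.5 -66 2.7; 0 -3 -78 2.7; 0 -3 -85 2.7'
python3 - <<'E'
from h import *
rows(.585,-.034,.0169,-91.3)
E
```

```text
time: 13.4
ee_pos: [0.588, -0.1235, 0.0169]
tcp_rot: [24.8, 89.9, -66.4]
wrist_force: [0.8, -6.2, 1.7]
opening: 0.0156
t 13.4 pos [ 0.588  -0.1235  0.0169] yaw -91.29 F [ 0.81 -6.15  1.65] op 0.0156 -> shift [ -0.1  -5.  -89.5] turn 0.01
```

```bash

python3 -m jog '0 -1 -8 0; 0 -2 -20 0; 0 -3 -33 0; 0 -4 -46 0; 0 -5 -59 0; 0 -5 -71 0; 0 -5 -82 0; 0 -5 -89 0'
python3 -m jog '0 0 0 0; 0 0 0 0; 0 0 0 0; 0 0 0 0; 0 0 0 0; -3 0 0 0; -20 0 0 0; -40 0 0 0' 0.7
python3 - <<'E'
from h import *
rows(.585,.1,.15,-91.3)
E
```

```text
time: 14.4
ee_pos: [0.5849, -0.0345, 0.0169]
tcp_rot: [18.2, 89.9, -73.1]
wrist_force: [-0.1, -6.7, 2.0]
opening: 0.0155
time: 15.4
ee_pos: [0.5848, -0.0344, 0.0582]
tcp_rot: [91.6, 90.0, 0.4]
wrist_force: [-0.4, 1.1, -0.1]
opening: 0.0603
t 15.4 pos [ 0.5848 -0.0344  0.0582] yaw -91.27 F [-0.38  1.11 -0.11] op 0.0603 -> shift [ -91.8   -2.8 -134.4] turn 0.03
```

```bash

python3 -m jog '-40 0 0 0; -75 0 0 0; -80 0 -30 0; -80 0 -75 0; -80 0 -120 0; -70 0 -147 0; -50 0 -152 0; -40 0 -152 0' 1
python3 - <<'E'
from h import *
rows(.5883,.118,.0169,-91.3)
c=snap('wrist','w6.png')
print(proj(c,(.5883,.118,.04)),proj(c,(.5888,.142,.04)),proj(c,(.592,.278,.033)))
E
```

```text
time: 16.4
ee_pos: [0.5879, 0.118, 0.0969]
tcp_rot: [-69.0, 90.0, -160.2]
wrist_force: [-0.1, 0.1, -0.3]
opening: 0.0856
t 16.4 pos [0.5879 0.118  0.0969] yaw -91.22 F [-0.14  0.09 -0.33] op 0.0856 -> shift [80.   0.4  0. ] turn 0.08
[316.17596421 216.75486663] [316.16777355 181.93314189] [316.74615506 -60.02113562]
```

View pics/w6.png

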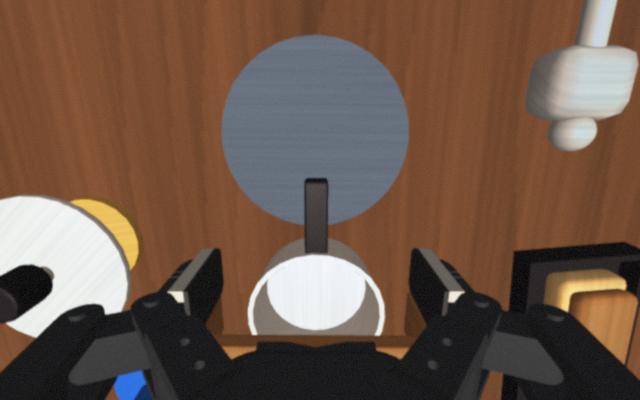

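The ear tip is at (316,180), against a predicted (316,182). The warm plate is centred at (315,130). I'll descend and grasp.

```bash

python3 -m jog '20 0.4 0 0; 45 0.4 0 0; 65 0.4 0 0; 76 0.4 0 0; 80 0.4 0 0; 80 0.4 0 0; 80 0.4 0 0; 80 0.4 0 0'
python3 -m jog '0 0 0 0; 0 0 0 0; 0 0 0 0; 0 0 0 0; 0 0 0 0; 0 0 0 0; 0 0 0 0; 0 0 0 0' 0 30
python3 - <<'E'
from h import *
c=np.load('pics/w6.npz'); print('warm',ray(c,315,130,0))
rows(.591,.24,.0169,-91.3)
E
```

```text
time: 17.45
ee_pos: [0.5888, 0.1176, 0.0174]
tcp_rot: [101.9, 90.0, 10.6]
wrist_force: [-0.3, 0.0, -0.2]
opening: 0.0851
time: 18.45
ee_pos: [0.5885, 0.1176, 0.0168]
tcp_rot: [-103.8, 90.0, 164.9]
wrist_force: [-1.6, -0.4, 2.0]
opening: 0.0155
warm [0.5886525  0.17250529 0.        ]
t 18.45 pos [0.5885 0.1176 0.0168] yaw -91.27 F [-1.59 -0.4   2.02] op 0.0155 -> shift [-1.000e-01 -2.000e-01 -1.225e+02] turn 0.03
```

```bash

python3 -m jog '0 0 -5 0; 0 0 -17 0; 0 0 -33 0; 0 0 -50 0; 0 0 -67 0; 0 0 -84 0; 0 0 -98 0; 0 0 -108 0'
python3 -m jog '0 0 -1 0; 0 0 -3 0; 0 0 -5 0; 0 0 -7 0; 0 0 -9 0; 0 0 -11 0; 0 0 -13 0; 0 0 -15 0'
python3 - <<'E'
from h import *
rows(.591,.254,.0169,-91.3)
c=snap('side','s7.png'); snap('wrist','w7.png')
print(proj(c,(.591,.265,.033)))
a=cv2.resize(c['color'][200:380,180:400],None,fx=2.2,fy=2.2,interpolation=cv2.INTER_CUBIC)
b=np.load('pics/w7.npz')['color'][:,200:500]
cv2.imwrite('pics/m7.png',np.hstack([a,b[:a.shape[0]]])[:,:,::-1])
E
```

```text
time: 19.45
ee_pos: [0.5911, 0.2252, 0.0168]
tcp_rot: [10.1, 89.9, -81.2]
wrist_force: [0.2, -6.5, 1.6]
opening: 0.0152
time: 20.45
ee_pos: [0.5914, 0.2394, 0.0167]
tcp_rot: [5.0, 89.9, -86.3]
wrist_force: [-0.7, -6.2, 2.8]
opening: 0.0153
t 20.45 pos [0.5914 0.2394 0.0167] yaw -91.32 F [-0.7  -6.17  2.78] op 0.0153 -> shift [ -0.2  -0.7 -14.6] turn -0.02
[256.66589993 288.17180022]
```

View pics/m7.png

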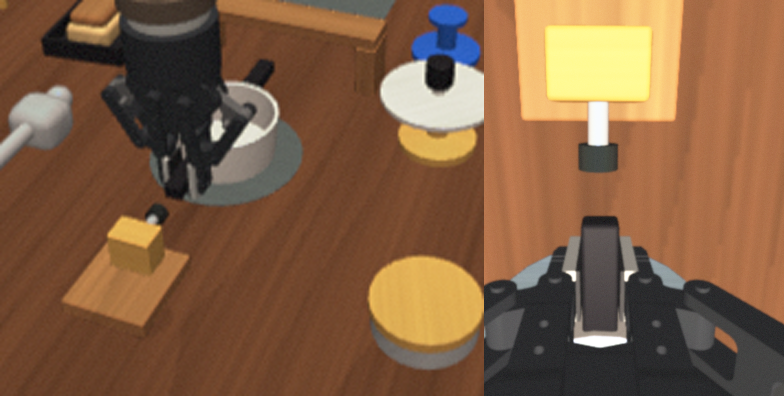

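The ear (column 600) lines up with the plunger (column 598). A gap remains between the ear tip at row 216 and the plunger face at row 170.

```bash
python3 - <<'E'
from h import *
c=np.load('pics/w7.npz')
print(ray(c,314,170,.025),ray(c,314,170,.033),ray(c,316,217,.04))
E
python3 -m jog '0 0 -1.5 0; 0 0 -3 0; 0 0 -4.5 0; 0 0 -6 0; 0 0 -7.5 0; 0 0 -9 0; 0 0 -10.5 0; 0 0 -12 0'
python3 -m jog '0 0 -1 0; 0 0 -2 0; 0 0 -3 0; 0 0 -4 0; 0 0 -5 0; 0 0 -6 0; 0 0 -7 0; 0 0 -8 0'
```

```text
[0.59167364 0.28409721 0.025     ] [0.59174664 0.28564995 0.033     ] [0.59214194 0.26776878 0.04      ]
time: 21.55
ee_pos: [0.5917, 0.2514, 0.0168]
tcp_rot: [3.6, 89.9, -87.7]
wrist_force: [0.5, -7.3, 3.5]
opening: 0.0153
time: 22.55
ee_pos: [0.5918, 0.2594, 0.0168]
tcp_rot: [2.1, 89.9, -89.2]
wrist_force: [-0.2, -6.8, 1.8]
opening: 0.0154
```

```bash

for i in 1; do python3 -m jog '0 0 -0.5 0; 0 0 -1 0; 0 0 -1.5 0; 0 0 -2 0; 0 0 -2.5 0; 0 0 -3 0; 0 0 -3.5 0; 0 0 -4 0'; done
python3 - <<'E'
from h import *
rows(.591,.254,.0169,-91.3)
c=snap('wrist','w8.png')
print(np.mean([status.get_obs()['wrist_force'][1] for _ in range(5)]))
cv2.imwrite('pics/m8.png',cv2.resize(c['color'][0:300,220:420],None,fx=2,fy=2)[:,:,::-1])
E
```

```text
time: 23.55
ee_pos: [0.5919, 0.2632, 0.0168]
tcp_rot: [2.3, 89.9, -89.0]
wrist_force: [-0.4, -7.1, 3.6]
opening: 0.0152
t 23.55 pos [0.5919 0.2632 0.0168] yaw -91.33 F [-0.36 -7.05  3.57] op 0.0152 -> shift [-0.1 -0.7  9.3] turn -0.03
-6.944843016705235
```

```bash
python3 - <<'E'
import numpy as np
for f in('w7','w8'):
    c=np.load(f'pics/{f}.npz')['color'][:,311:318].mean(1).astype(int)
    print(f,' '.join(f"{r}:{c[r][0]},{c[r][2]}" for r in range(80,236,3)))
E
```

```text
w7 80:255,148 83:255,149 86:255,146 89:255,146 92:255,145 95:255,141 98:255,117 101:231,179 104:248,253 107:247,253 110:248,253 113:248,253 116:248,253 119:248,253 122:248,253 125:248,253 128:248,253 131:248,253 134:248,253 137:248,253 140:248,253 143:246,252 146:97,105 149:68,70 152:67,69 155:68,68 158:68,70 161:68,69 164:68,69 167:69,71 170:68,69 173:137,68 176:156,67 179:156,67 182:155,65 185:155,66 188:154,66 191:154,66 194:155,69 197:155,66 200:153,67 203:153,66 206:152,65 209:152,65 212:151,65 215:121,53 218:32,31 221:32,32 224:41,39 227:68,63 230:94,84 233:95,86
w8 80:237,107 83:237,108 86:237,109 89:237,109 92:238,109 95:238,110 98:237,109 101:250,95 104:255,125 107:255,140 110:255,140 113:255,139 116:255,140 119:254,138 122:255,139 125:255,143 128:255,141 131:255,141 134:255,141 137:255,140 140:255,142 143:255,141 146:255,139 149:255,140 152:255,141 155:255,141 158:255,140 161:255,139 164:254,129 167:250,153 170:244,251 173:244,251 176:243,250 179:243,250 182:243,250 185:243,250 188:244,250 191:244,250 194:243,250 197:244,250 200:118,128 203:61,61 206:65,66 209:65,66 212:64,66 215:65,66 218:65,66 221:64,65 224:64,66 227:66,61 230:89,80 233:90,81
```

```bash
python3 - <<'E'
from h import *
for f,v in(('w7',(100.5,144.7,171.8)),('w8',(167.5,199.3))):
    c=np.load(f'pics/{f}.npz'); print(f,[ray(c,314,x,.037)[1].round(4) for x in v])
E
```

```text
w7 [np.float64(0.3127), np.float64(0.2964), np.float64(0.2857)]
w8 [np.float64(0.311), np.float64(0.2979)]
```

The spring shows about 3 mm of compression, since the visible stem went from 16.3 to 13.1 mm. I'll push 3 mm more, then release.

```bash

python3 -m jog '0 0 -0.5 0; 0 0 -1 0; 0 0 -1.5 0; 0 0 -2 0; 0 0 -2.5 0; 0 0 -3 0; 0 0 -3 0; 0 0 -3 0'
python3 -m jog '0 0 0 0; 0 0 0 0; 0 0 0 0; 0 0 0 0; 0 0 0 0; 0 0 0 0; 0 0 0 0; 0 0 0 0' 0.7
python3 - <<'E'
from h import *
c=snap('wrist','w9.png')['color'][:,311:318].mean(1).astype(int)
print(status.get_obs()['ee_pos'],' '.join(f"{r}:{c[r][0]},{c[r][2]}" for r in range(150,246,2)))
E
```

```text
time: 24.6
ee_pos: [0.592, 0.266, 0.0167]
tcp_rot: [-0.3, 89.9, -91.6]
wrist_force: [-0.4, -7.2, 2.1]
opening: 0.0152
time: 25.6
ee_pos: [0.5919, 0.2675, 0.0168]
tcp_rot: [-19.1, 90.0, -110.4]
wrist_force: [-0.3, 0.4, -0.0]
opening: 0.0597
[0.59190503 0.26751674 0.01680167] 150:255,139 152:255,141 154:255,141 156:255,138 158:255,138 160:255,138 162:255,140 164:255,140 166:255,139 168:255,139 170:255,139 172:255,137 174:254,136 176:254,122 178:251,154 180:240,247 182:243,250 184:243,250 186:243,250 188:242,250 190:243,250 192:243,250 194:243,250 196:243,250 198:243,250 200:243,250 202:222,233 204:69,72 206:55,56 208:63,64 210:63,65 212:62,64 214:63,65 216:64,65 218:64,65 220:64,65 222:63,65 224:63,65 226:63,65 228:62,64 230:61,58 232:80,72 234:88,78 236:88,80 238:87,79 240:86,77 242:86,78 244:86,77
```

```bash

python3 -m jog '-5 0 0 0; -20 0 0 0; -45 0 0 0; -75 0 0 0; -110 0 0 0; -140 0 0 0; -150 0 0 0; -150 0 0 0'
python3 - <<'E'
from h import *
c=np.load('pics/w9.npz'); print('stem',ray(c,314,177.5,.037)[1],ray(c,314,202.7,.037)[1])
rows(.59,.26,.17)
s0=np.load('pics/s4.npz'); s=snap('side','s10.png'); 
# lid unchanged in side view?
d=np.abs(s['color'][215:270,345:415].astype(int)-s0['color'][215:270,345:415]).mean(); print('lid diff',d)
w=snap('wrist','w10.png'); g=w['color']
f=np.where((g.min(2)>180))
print(proj(w,(.592,.1915,.044)),proj(w,(.593,.2915,.033)))
c=g[:,314:320].mean(1).astype(int); print(' '.join(f"{r}:{c[r][0]},{c[r][2]}" for r in range(100,260,3)))
E
```

```text
time: 26.65
ee_pos: [0.5921, 0.2676, 0.1673]
tcp_rot: [116.7, 89.9, 25.4]
wrist_force: [0.9, -0.3, -0.7]
opening: 0.0599
stem 0.31119719399849666 0.3006985920240562
t 26.65 pos [0.5921 0.2676 0.1673] yaw -91.27 F [ 0.87 -0.27 -0.65] op 0.0599 -> shift [-2.7 -1.9  7.7] turn 0
lid diff 1.6384415584415584
[317.75187234 270.05199696] [316.46286153 162.2414291 ]
100:220,98 103:220,99 106:221,99 109:223,90 112:253,120 115:253,122 118:252,123 121:253,127 124:253,125 127:253,125 130:253,124 133:253,124 136:253,122 139:243,148 142:228,229 145:227,229 148:227,228 151:209,212 154:59,59 157:58,59 160:56,55 163:57,58 166:86,77 169:101,90 172:100,88 175:99,88 178:99,87 181:97,85 184:96,86 187:95,83 190:93,82 193:91,80 196:91,80 199:89,78 202:87,78 205:85,75 208:84,75 211:82,74 214:82,73 217:81,72 220:167,164 223:253,254 226:252,254 229:252,254 232:252,254 235:252,254 238:252,254 241:252,254 244:252,254 247:252,254 250:252,254 253:252,254 256:252,254 259:252,254
```

```bash
python3 - <<'E'
from h import *
c=np.load('pics/w10.npz'); print('stem len',ray(c,316,139.5,.037)[1]-ray(c,316,152,.037)[1])
bot.job_done()
E
```

```text
stem len 0.010664588726817747
the job is handed in; nothing more can be done
```

I moved the lid onto the brass stand, slid the pan under the bridge to the warming plate and out onto the sprung buffer, then let go and handed the job in. The hand-in gives no verdict. The last reading was at about 27 s, against the 72 s limit.

- **Lid:** In the picture after release, the lid lay level with its knob within about 1 pixel of the stand's measured axis. The final side view of the lid had hardly changed since then.
- **Slide:** I pushed the pan partway through the bridge by its −y ear, then regrasped the +y ear and pulled it the rest of the way. The arm height held steady during the slide, and the force along the slide stayed around 6–7 N.
- **Buffer:** After release and retreat, the ear still touched the plunger. The visible stem was about 10.7 mm, against 16.3 mm when free. That is about 5.6 mm of compression, or roughly 2 N.
- **Pan position:** The pan's centre is about 19–26 mm outward of the warming plate's centre.
- **Bystanders:** None of the moves was planned near them, and I saw no contact. I did not measure their positions at the end.

**Limits and disagreements:**
- I hit the 12-picture limit, so the buffer contact was checked from pixel profiles and not by eye.
- The wrist force barely showed the buffer contact because friction hid it, so the compression figure comes from the images.
- The scene and side cameras disagreed by about 10 mm in x, so I relied on the wrist camera.
- Two estimates of the warming plate's position differed by about 6 mm, well within the 55 mm allowed.

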